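Shift a tumbler's gearbox lever through its H-gate

ROBOT

A 6-joint arm with a two-finger parallel gripper is mounted at the origin on a cart in front of the work surface, level with it; the furniture and walls round the work are solid. World frame = base frame: x ahead of the robot, y to its left, z up, the work surface at z = 0. Lengths are in m, angles in rad, forces in N, time in s.
With the tool pointing down it reaches from about 0.3 to 0.775 m from the base axis. Payload 14.6 kg.
Tool frame: the origin (TCP) lies where the fingers leave the gripper's body, on its centre line; the fingertips stand 97 mm ahead of it and the grasp point (between the pads) lies 78 mm ahead of it (r.nose_length is the y of the fingertips in the tool frame, in m); y points along the fingers, z is the direction in which the jaws open and shut, and the axes are right-handed (so a half turn about y gives the same grasp; the last joint's range is limited). The gripper opens to 94 mm and grips with 3 to 60 N. Pads are 16 mm wide; open, the fingers measure 119 mm over their backs; the gripper's body (75 mm by 177 mm) begins 78 mm behind the grasp point.
Start: joints at [-1.171, 0.3, 1.521, -0, 1.321, -0.067], TCP at [0.248, -0.491, 0.303] pointing down, gripper open.
Joint ranges: [-3.03, 3.03], [-0.79, 2.21], [0.23, 2.52], [-1.04, 4.18], [0, 3.07], [-2.55, 2.55]. Speed limits (rad/s): [2.22, 2.22, 2.57, 3.14, 3.14, 3.14].

INTERFACE

Orientations are given as a unit quaternion [w, x, y, z].
In Python, from cell import r gives the robot as it stands.
- The arm moves only by the tool apply_moves, never from a script. Its argument "moves" is a list that holds one entry, the list of rows, each a list of 6 numbers: the shift along the tool's x, y, z normalised to -1 to 1, where 1 is 0.15 m, then the turn, a rotation vector about the tool's x, y, z normalised to -1 to 1, where 1 is pi rad. In form: [[[x, y, z, ax, ay, az], ...]]. A call has 1 to 20 rows; each row shifts and turns the commanded pose from where the row before left it, along the tool's axes as they then stand; what a row does not reach is not made up. A row lasts 1/12 s, in which the tool goes at most 41.7 mm and 7.16 degrees, less where a joint would pass 70% of its speed; a pose out of reach is approached as far as the arm can. A call with a number of a shift or a turn outside -1 to 1 is refused whole. A call with a gripper value outside its range is refused whole. "grip" is the closure, from 0 (fully open) to 1 (shut), set as the call begins (left out, the last holds). The fingers move at their own pace and stop on an object; "newtons" is the grip in N (left out, the last holds). Time passes only in rows, so rows that do not move let the fingers close. It gives the time, the measured TCP pose, the force and the opening at its end, in the units of the state.
- r.get_obs(): the state, without advancing time (a new reading comes with each control period).
- r.get_image(name): name is "side" or "top"; returns (picture, depth): 384x512x3 uint8, blue, green, red; 384x512 float32, m along the optical axis (not along the pixel's ray), 0 where there is no reading.
- r.calibration(name): a dict with "mtx" (3x3 intrinsics, pixels), "camera_from_world" (4x4, takes a point from world to camera coordinates). Camera axes: x right, y up, looking along -z (the intrinsics and any distortion apply to the point x, -y, -z); pixel columns grow to the right and rows downward; lengths in m; the calibration is good to about 2 mm. A picture is of the moment at which its call begins. calibration takes no time and is no camera call.
- r.finish_job(): hands the job in, once; it reports no verdict.
The state is a dict: "time": time; "joint_positions": joint angles; "dq": joint speeds; "joint_efforts": joint torques, N m; "eef_pos": TCP position; "ee_rot": TCP orientation; "contact_force": force on the tool from outside, world axes, zero at the start; "wrist_torque": the same for the moment, N m; "grip_width": opening from 0.0 (shut) to 1.0 (fully open).
Only numpy, scipy, OpenCV 4.12 (cv2) and the standard library are available. Lean on these libraries where they do the work, as an engineer would, in place of code of your own. Each camera call takes 0.05 s, during which the arm holds its last target.

TASK

Set the stone tumbler to its third speed: push the gearbox lever with the fingertips out of its parking slot, through the H-shaped gate, and fully home into the slot whose marker plate has three dots, without putting it into a one-dot or two-dot slot on the way. Push gently from the side; do not clamp the knob or pull it up, and leave the screwdriver, jar and sherd where they are.

Things in the scene. Friction and masses are not known exactly. Their poses are not given: they have to be found in the camera images.
- tumbler: Stone tumbler, fixed. Origin at table height below the lever's pivot; x to its far side (away from the robot at yaw 0), y to its left, z up. Grey gearbox 150 x 150 mm round the origin; roller bed and barrel (top 147 mm high) on the left, y = +75 to +280 mm; motor (top 84 mm) behind, to x = +160 mm; base plate 190 x 370 mm.
- gate (a point): Centre of the H-shaped gate, in the steel plate on top of the gearbox, 90 mm above the table. Two slots run along the tumbler's x, a left and a right one, joined half-way by a cross channel along y: four slot ends, near/far and left/right.
- lever: The upright lever, a steel stem of 12 mm diameter with a black knob; its origin is the pivot, 20 mm above the table. It tilts to all sides within the gate and stays where it is left (about 2 N at the knob move it). It starts parked in the near right slot.
- knob_centre (a point): Centre of the lever's knob, an upright black barrel 30 mm in diameter and 48 mm high, 130 mm from the pivot. With the lever upright it is 150 mm above the table. In the gate it moves up to 37 mm to near and far (tumbler x) and 31 mm to left and right (tumbler y); it can cross between left and right only while within about 7 mm of the middle in x.
- knob (a joint): How far the knob is pulled up along the stem, m: 0 is down (a spring of 9 N holds it down), 0.02 fully up. Leave it down.
- plate_0: Marker plate without dots, dark steel, 18 x 40 x 3 mm, beside the near right slot (parking); origin under its centre, on the gate plate.
- plate_1: Marker plate with one white raised dot (8 mm), else like plate_0; beside one of the other three slot ends, which one varies.
- plate_2: Marker plate with two dots in a row, else like plate_1.
- plate_3: Marker plate with three dots in a row, else like plate_1: it marks the slot wanted.
- screwdriver: Blue-handled screwdriver, 28 x 204 x 28 mm, lying on the table on the robot's side of the tumbler; origin under its centre.
- jar: Sample jar with a green lid, 68 mm in diameter, 90 mm high, standing to the right of the gearbox; origin under its centre.
- sherd: Dark stone sherd, 48 x 81 x 15 mm, lying to the right of the gearbox; origin under its centre.
- home_near_right (a point): Where the knob's centre is when the lever is fully home in the near right slot (tumbler x -37, y -31, z 141 mm).
- mark_near_right (a point): Where the marker plate of the near right slot sits on the gate plate (tumbler x -51, y -45, z 90 mm).
- home_near_left (a point): Where the knob's centre is when the lever is fully home in the near left slot (tumbler x -37, y +31, z 141 mm).
- mark_near_left (a point): Where the marker plate of the near left slot sits on the gate plate (tumbler x -51, y +45, z 90 mm).
- home_far_right (a point): Where the knob's centre is when the lever is fully home in the far right slot (tumbler x +37, y -31, z 141 mm).
- mark_far_right (a point): Where the marker plate of the far right slot sits on the gate plate (tumbler x +51, y -45, z 90 mm).
- home_far_left (a point): Where the knob's centre is when the lever is fully home in the far left slot (tumbler x +37, y +31, z 141 mm).
- mark_far_left (a point): Where the marker plate of the far left slot sits on the gate plate (tumbler x +51, y +45, z 90 mm).

How it is judged:
By the outcome, as a careful person would: the job done as asked, in the order asked, and still so for the second after the job is handed in, with the robot touching nothing.
It also fails if it takes over 54 s, if anything falls off the work surface, if the arm or the gripper's body presses on something with over 40 N, if the wrist force passes 120 N, or if a joint passes its speed limit or range.

## Working session

There is one attempt and no reset: what is moved stays moved. The work goes in short steps, Python scripts to look and compute and a tool call to move; the robot and the scene stay as the last step left them, time stands still between calls to the robot, and variables do not carry over. Pictures are saved under pics/ and viewed, and the job is handed in when it is done.

Besides the shell and the picture viewer there is one more tool, called as name(argument=value, ...), one argument or row to a line, values as JSON. apply_moves: Moves the arm, as the interface text tells. Scaled input: -1 to 1 covers 0.15 m each way for a shift and pi rad each way for a turn. Its arguments: {"type":"object","properties":{"moves":{"type":"array"},"grip":{"type":"number"},"newtons":{"type":"number"}},"required":["moves"]}

```bash
mkdir -p pics; ls
cat > h.py <<'E'
import numpy as np,cv2
from cell import r
def snap(n,f):
    im,d=r.get_image(n); cv2.imwrite(f'pics/{f}.png',im); np.save(f'pics/{f}.npy',d); return im,d
def ray(n,u,v):
    c=r.calibration(n);K=np.array(c['mtx']);T=np.array(c['camera_from_world']);Ti=np.linalg.inv(T)
    q=np.linalg.inv(K)@[u,v,1]; q=np.array([q[0],-q[1],-q[2]]); return Ti[:3,3],Ti[:3,:3]@q
def onz(n,u,v,z):
    o,q=ray(n,u,v); return o+q*(z-o[2])/q[2]
def atd(n,u,v,d):
    o,q=ray(n,u,v); return o+q*d
E
python3 - <<'E'
from h import *
for n in('side','top'):
    snap(n,n+'0'); c=r.calibration(n); print(n,c)
print(r.get_obs())
E
```

```text
pics
side {'mtx': array([[413.29688978,   0.        , 258.03930803],
       [  0.        , 413.29688978, 202.67102948],
       [  0.        ,   0.        ,   1.        ]]), 'camera_from_world': array([[-2.13548171e-01,  9.76932301e-01,  6.77083683e-04,
         1.43751737e-01],
       [-8.50368915e-01, -1.86223692e-01,  4.92131532e-01,
         4.49623747e-01],
       [ 4.80905279e-01,  1.04518017e-01,  8.70520589e-01,
        -1.23715592e+00],
       [ 0.00000000e+00,  0.00000000e+00,  0.00000000e+00,
         1.00000000e+00]])}
top {'mtx': array([[485.57683189,   0.        , 249.89823253],
       [  0.        , 485.57683189, 191.26902175],
       [  0.        ,   0.        ,   1.        ]]), 'camera_from_world': array([[-0.02875383, -0.99957473, -0.00485633, -0.02664818],
       [ 0.99617956, -0.02905627,  0.08235298, -0.57408673],
       [-0.08245907, -0.00246981,  0.99659139, -1.0923008 ],
       [ 0.        ,  0.        ,  0.        ,  1.        ]])}
{'time': 0.1, 'joint_positions': array([-1.17059661e+00,  3.00398912e-01,  1.52152266e+00, -2.47061775e-05,
        1.32071937e+00, -6.66089683e-02]), 'dq': array([-0.00180319, -0.00067034, -0.00066333, -0.00027842, -0.00225009,
        0.00087696]), 'joint_efforts': array([ 1.06558808e-03, -5.32644188e+01, -3.53282046e+01,  7.09141418e-02,
        2.34588864e-02, -7.55805445e-05]), 'eef_pos': array([ 0.24745539, -0.49102999,  0.30215059]), 'ee_rot': array([ 0.16347957, -0.16361932,  0.68829681, -0.68756865]), 'contact_force': array([ 0.12486651,  0.09056014, -1.25775214]), 'wrist_torque': array([ 0.05116997,  0.06219076, -0.00942519]), 'grip_width': 1.0006402338788123}
```

View pics/top0.png

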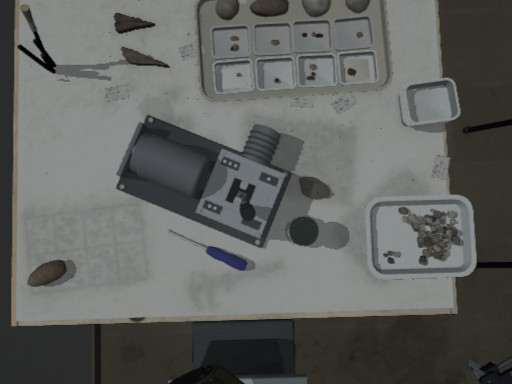

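View pics/side0.png

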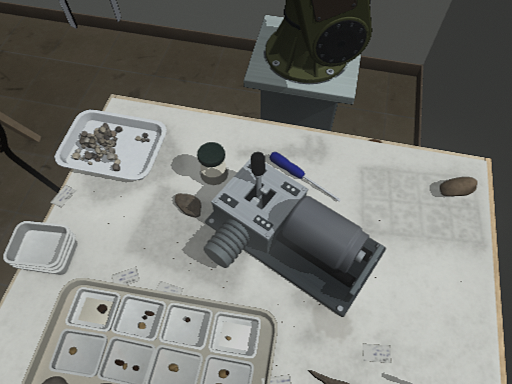

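Run:
```python
import cv2
a=cv2.imread('pics/top0.png')[135:255,180:310];b=cv2.imread('pics/side0.png')[140:260,195:325]
for n,x in(('ct',a),('cs',b)): cv2.imwrite(f'pics/{n}.png',cv2.resize(x,None,fx=6,fy=5,interpolation=cv2.INTER_CUBIC) if 0 else cv2.resize(x,None,fx=5,fy=5,interpolation=cv2.INTER_CUBIC))
```

```text
(no output)
```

View pics/ct.png

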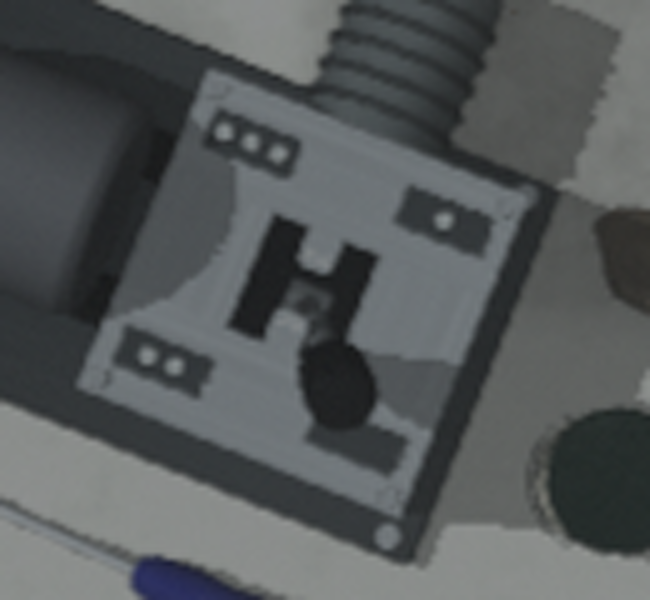

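View pics/cs.png

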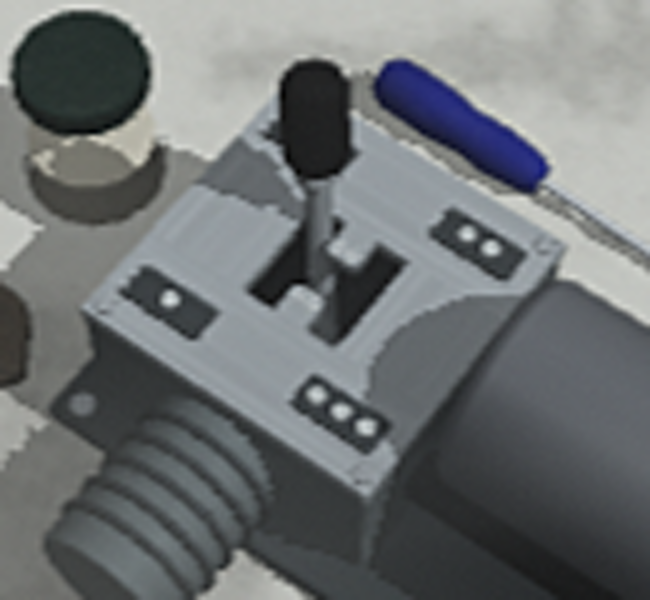

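The top view shows plate_3 with three dots at about (230,163), which is the far left slot. One dot is at (269,179), far right, and two dots at (212,207), near left. The knob is at (247,211). The side view agrees, so I'm measuring next.

Run:
```python
from h import *
P={}
for n,R in (('top',{'p3':[(224,161),(230.2,163.4),(236,166)],'p2':[(209.6,206.2),(214.8,208.4)],'p1':[(268.8,179)]}),
          ('side',{'p3':[(258,219),(263,222),(268,225.4)],'p2':[(288.6,186.8),(293.4,189.6)],'p1':[(229,199.6)]})):
    im=cv2.imread(f'pics/{n}0.png');g=cv2.cvtColor(im,6).astype(float)
    for p,L in R.items():
        cs=[]
        for u,v in L:
            u0,v0=int(round(u)),int(round(v));w=g[v0-2:v0+3,u0-2:u0+3];w=np.clip(w-np.percentile(w,40),0,None)
            yy,xx=np.mgrid[v0-2:v0+3,u0-2:u0+3];cs.append(((w*xx).sum()/w.sum(),(w*yy).sum()/w.sum()))
        c=np.mean(cs,0);P[n,p]=onz(n,*c,.094);print(n,p,c.round(2),P[n,p].round(4))
D={'p3':(51,45),'p2':(-51,45),'p1':(51,-45)}
for n in('top','side','both'):
    A=np.array([D[k] for k in D])/1e3
    B=np.array([(P['top',k]+P['side',k])[:2]/2 if n=='both' else P[n,k][:2] for k in D])
    H=((A-A.mean(0)).T@(B-B.mean(0)));yaw=np.arctan2(H[0,1]-H[1,0],H[0,0]+H[1,1])
    R=np.array([[np.cos(yaw),-np.sin(yaw)],[np.sin(yaw),np.cos(yaw)]]);t=B.mean(0)-R@A.mean(0)
    print(n,yaw,t,'resid mm',((B-(A@R.T+t))*1e3).round(1).tolist())
for q in [(-37,-31),(0,-31),(0,31),(37,31)]:
    w=R@np.array(q)/1e3+t;print(q,w)
    for n in('top','side'):
        c=r.calibration(n);x=np.array(c['camera_from_world'])@[*w,.141,1];y=np.array(c['mtx'])@[x[0],-x[1],-x[2]];print(n,(y[:2]/y[2]).round(1))
d=np.load('pics/top0.npy');print('knob top',atd('top',247,211,d[211,247]),'jar',atd('top',302,231,d[231,302]))
```

```text
top p3 [229.78 163.04] [ 0.6298 -0.0017  0.094 ]
top p2 [211.79 206.73] [0.5363 0.0394 0.094 ]
top p1 [268.33 178.65] [ 0.5934 -0.084   0.094 ]
side p3 [262.75 221.74] [6.293e-01 3.000e-04 9.400e-02]
side p2 [290.5  187.81] [0.5362 0.0418 0.094 ]
side p1 [228.55 199.34] [ 0.5927 -0.0818  0.094 ]
top -0.41473770248690023 [ 0.56489243 -0.02231241] resid mm [[0.1, -0.0], [-0.0, -0.1], [-0.0, 0.1]]
side -0.41908857854512016 [ 0.56446585 -0.02002545] resid mm [[-0.0, -0.0], [0.0, -0.0], [-0.0, 0.0]]
both -0.4169131606965524 [ 0.56467909 -0.02116894] resid mm [[0.0, -0.0], [0.0, -0.1], [-0.0, 0.1]]
(-37, -31) [ 0.51829525 -0.03453081]
top [246.1 213.3]
side [257.8 162.4]
(0, -31) [ 0.55212595 -0.04951359]
top [253.  196.6]
side [247.2 174.3]
(0, 31) [0.57723223 0.0071757 ]
top [225.1 185.3]
side [271.7 189.4]
(37, 31) [ 0.61106293 -0.00780708]
top [231.9 168.7]
side [260.9 202.2]
knob top [ 0.52181755 -0.0367163   0.16882357] jar [ 0.4788291  -0.15284274  0.08853283]
```

```bash
cat >> h.py <<'E'
from scipy.spatial.transform import Rotation as Ro
YAW=-0.417;T0=np.array([.5647,-.0212])
def pose():
    o=r.get_obs();q=o['ee_rot'];return np.array(o['eef_pos']),Ro.from_quat([q[1],q[2],q[3],q[0]]),o
def t2w(x,y,z): c,s=np.cos(YAW),np.sin(YAW);return np.array([T0[0]+c*x-s*y,T0[1]+s*x+c*y,z])
def w2t(w): c,s=np.cos(YAW),np.sin(YAW);d=np.asarray(w)[:2]-T0;return np.array([c*d[0]+s*d[1],-s*d[0]+c*d[1],w[2]])
def stat():
    p,R,o=pose();print('t',round(o['time'],2),'tip tumbler mm',(w2t(p-[0,0,.097])*1e3).round(1),'F tumbler',(Ro.from_euler('z',-YAW).apply(o['contact_force'])).round(1),'grip',round(o['grip_width'],2))
    print('tool axes in tumbler',(Ro.from_euler('z',-YAW)*R).as_matrix().round(3).tolist())
def go(x,y,ztip):
    p,R,o=pose();d=R.inv().apply(t2w(x/1e3,y/1e3,ztip/1e3+.097)-p);print('need tool shift norm',(d/.15).round(3))
E
python3 - <<'E'
from h import *
stat()
p,R,o=pose()
for a in (0,np.pi/2,-np.pi/2,np.pi):
    # tool y down, tool z at tumbler yaw + a
    z=np.array([np.cos(YAW+a),np.sin(YAW+a),0]);y=np.array([0,0,-1.]);x=np.cross(y,z)
    G=Ro.from_matrix(np.c_[x,y,z]);print(a,((R.inv()*G).as_rotvec()/np.pi).round(4))
go(-95,-31,200)
E
```

```text
t 0.1 tip tumbler mm [ -99.8 -558.1  205.2] F tumbler [ 0.1  0.1 -1.3] grip 1.0
tool axes in tumbler [[-0.634, -0.001, 0.773], [-0.773, 0.001, -0.634], [-0.0, -1.0, -0.001]]
0 [ 3.000e-04 -2.187e-01 -1.000e-04]
1.5707963267948966 [ 2.000e-04 -7.187e-01 -4.000e-04]
-1.5707963267948966 [3.000e-04 2.813e-01 1.000e-04]
3.141592653589793 [2.000e-04 7.813e-01 4.000e-04]
need tool shift norm [-2.737  0.037 -2.204]
```

apply_moves(
  moves=[
    [[0,0,0,0,-0.0365,0],[0,0,0,0,-0.0365,0],[0,0,0,0,-0.0365,0],[0,0,0,0,-0.0365,0],[0,0,0,0,-0.0365,0],[0,0,0,0,-0.0362,0],[-0.1,0,0,0,0,0],[-0.2,0,0,0,0,0],[-0.2,0,0,0,0,0],[-0.2,0,0,0,0,0],[-0.2,0,0,0,0,0],[-0.2,0,0,0,0,0],[-0.2,0,0,0,0,0],[-0.2,0,0,0,0,0],[-0.2,0,0,0,0,0],[-0.2,0,0,0,0,0],[-0.2,0,0,0,0,0],[-0.2,0,0,0,0,0],[-0.2,0,0,0,0,0],[-0.2,0,0,0,0,0]],
  ],
  grip=1,
  newtons=10,
)

```text
time: 1.77
eef_pos: [0.4118, -0.1194, 0.3026]
ee_rot: [0.386, -0.386, 0.593, -0.593]
contact_force: [-0.4, -0.5, 0.4]
grip_width: 0.006
```

Run:
```python
from h import *
stat(); go(-95,-31,130)
```

```text
t 1.77 tip tumbler mm [-100.1 -151.7  205.6] F tumbler [-0.1 -0.6  0.4] grip 0.01
tool axes in tumbler [[0.0, -0.0, 1.0], [-1.0, -0.0, 0.0], [0.0, -1.0, -0.0]]
need tool shift norm [-0.805  0.504  0.034]
```

apply_moves(
  moves=[
    [[-0.2,0,0,0,0,0],[-0.2,0,0,0,0,0],[-0.2,0,0,0,0,0],[-0.1,0,0,0,0,0],[-0.08,0.1,0,0,0,0],[0,0.15,0,0,0,0],[0,0.15,0,0,0,0],[0,0.08,0,0,0,0],[0,0.02,0,0,0,0],[0,0,0,0,0,0],[0,0,0,0,0,0]],
  ],
)

```text
time: 2.68
eef_pos: [0.4591, -0.0139, 0.2283]
ee_rot: [-0.386, 0.385, -0.593, 0.593]
contact_force: [-0.1, -0.3, 0.7]
grip_width: 0.005
```

Run:
```python
from h import *
a,_=snap('top','t1');b,_=snap('side','s1')
stat(); go(-100,-31,130)
cv2.imwrite('pics/c1.png',np.hstack([cv2.resize(a[130:260,180:310],None,fx=3,fy=3),cv2.resize(b[120:250,195:325],None,fx=3,fy=3)]))
```

```text
t 2.78 tip tumbler mm [-99.4 -36.1 131.6] F tumbler [-0.8  0.4  0.1] grip 0.01
tool axes in tumbler [[-0.0, 0.001, 1.0], [-1.0, 0.0, -0.0], [-0.0, -1.0, 0.001]]
need tool shift norm [-0.034  0.011 -0.004]
```

View pics/c1.png

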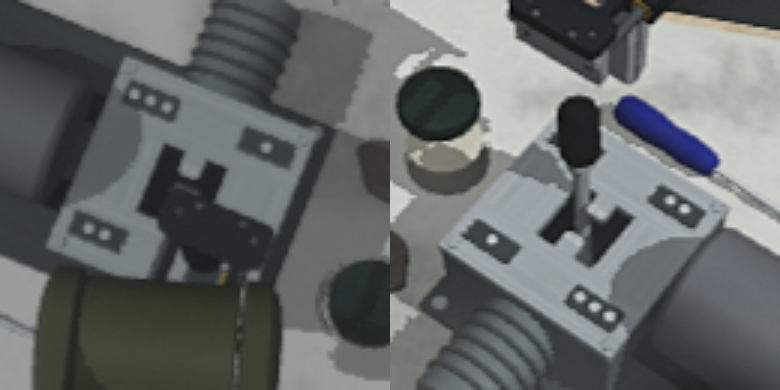

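The gate crop shows the fist just behind the knob on the near side, with the knob still parked. Side crop: knob at about (580,130), fist at about (630,65).

apply_moves(
  moves=[
    [[-0.034,0.005,0,0,0,0],[0,0,0.06,0,0,0],[0,0,0.05,0,0,0],[0,0,0.03,0,0,0],[0,0,0.03,0,0,0],[0,0,0.03,0,0,0],[0,0,0.03,0,0,0],[0,0,0.03,0,0,0],[0,0,0.03,0,0,0],[0,0,0.03,0,0,0],[0,0,0.03,0,0,0],[0,0,0.03,0,0,0],[0,0,0.03,0,0,0],[0,0,0.02,0,0,0],[0,0,0,0,0,0],[0,0,0,0,0,0]],
  ],
)

```text
time: 4.12
eef_pos: [0.5201, -0.0354, 0.2268]
ee_rot: [-0.386, 0.386, -0.593, 0.593]
contact_force: [-0.0, 0.1, -0.4]
grip_width: 0.008
```

```bash
cat >> h.py <<'E'
def look(k):
    b,_=snap('side','s%s'%k);stat()
    g=b.copy();c=r.calibration('side')
    for q in [(-37,-31,141),(0,-31,147),(0,31,147),(37,31,141)]:
        x=np.array(c['camera_from_world'])@[*t2w(*[i/1e3 for i in q]),1];y=np.array(c['mtx'])@[x[0],-x[1],-x[2]];print(q,((y[:2]/y[2]-[195,110])*5).round(0),end=' ')
    cv2.imwrite('pics/c%s.png'%k,cv2.resize(b[110:230,195:325],None,fx=5,fy=5,interpolation=cv2.INTER_CUBIC))
E
python3 -c "
from h import *
look('2')"
```

```text
t 4.17 tip tumbler mm [-35.2 -31.1 129.8] F tumbler [-0.9 -0.8 -0.2] grip 0.0
tool axes in tumbler [[0.0, 0.0, 1.0], [-1.0, -0.0, 0.0], [0.0, -1.0, 0.0]]
(-37, -31, 141) [314. 262.] (0, -31, 147) [261. 313.] (0, 31, 147) [384. 389.] (37, 31, 141) [330. 461.]
```

View pics/c2.png

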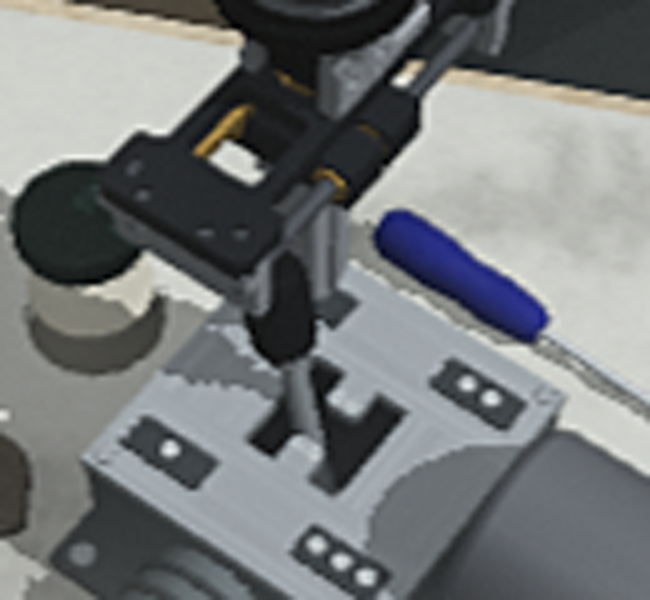

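Knob is at about (282,305) in the crop, so x is roughly -12 mm and it needs about 10 mm more. It is still in the right-hand slot.

apply_moves(
  moves=[
    [[0,0,0.03,0,0,0],[0,0,0.03,0,0,0],[0,0,0.01,0,0,0],[0,0,0,0,0,0],[0,0,0,0,0,0]],
  ],
)

```text
time: 4.58
eef_pos: [0.5296, -0.0397, 0.2268]
ee_rot: [-0.386, 0.386, -0.593, 0.593]
contact_force: [0.0, -0.4, 0.3]
grip_width: 0.002
```

```bash
python3 -c "
from h import *
look('3')"
```

```text
t 4.63 tip tumbler mm [-24.6 -31.1 129.8] F tumbler [0.1 0.3 0.2] grip 0.01
tool axes in tumbler [[-0.0, 0.0, 1.0], [-1.0, -0.0, -0.0], [0.0, -1.0, 0.0]]
(-37, -31, 141) [314. 262.] (0, -31, 147) [261. 313.] (0, 31, 147) [384. 389.] (37, 31, 141) [330. 461.]
```

View pics/c3.png

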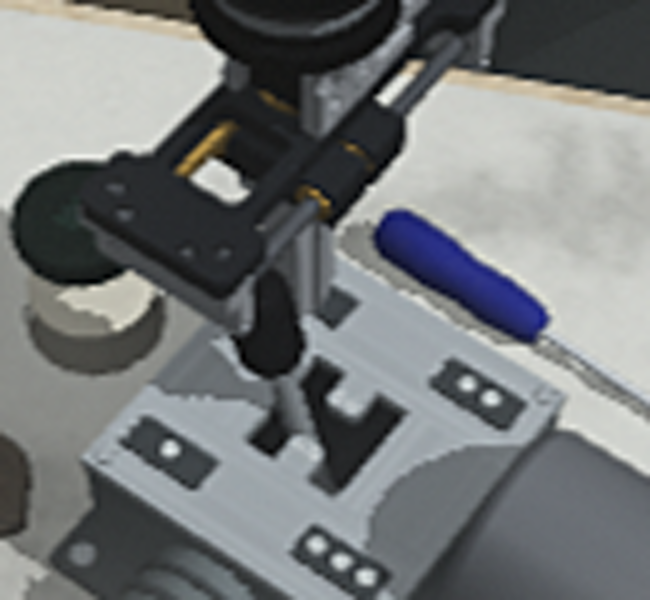

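Knob is now at about (270,315), x about -3 mm, within the crossing window. I'll back off and go round to its right side.

apply_moves(
  moves=[
    [[0,0,0.01,0,0,0],[0,0,-0.06,0,0,0],[0,0,-0.1,0,0,0],[0,0,-0.1,0,0,0],[0.1,0,-0.04,0,0,0],[0.15,0,0,0,0,0],[0.1,0,0,0,0,0],[0.03,0,0.05,0,0,0],[0,0,0.1,0,0,0],[0,0,0.1,0,0,0],[0,0,0.1,0,0,0],[0,0,0.09,0,0,0],[0,0,0,0,0,0],[0,0,0,0,0,0]],
  ],
)

```text
time: 5.8
eef_pos: [0.5271, -0.1005, 0.2265]
ee_rot: [0.386, -0.386, 0.593, -0.592]
contact_force: [0.0, -0.0, -0.4]
grip_width: 0.005
```

```bash
python3 -c "
from h import *
look('4')"
```

```text
t 5.85 tip tumbler mm [ -2.6 -87.8 129.6] F tumbler [-0.4 -0.2  0.9] grip 0.01
tool axes in tumbler [[0.0, -0.001, 1.0], [-1.0, -0.0, 0.0], [0.0, -1.0, -0.001]]
(-37, -31, 141) [314. 262.] (0, -31, 147) [261. 313.] (0, 31, 147) [384. 389.] (37, 31, 141) [330. 461.]
```

View pics/c4.png

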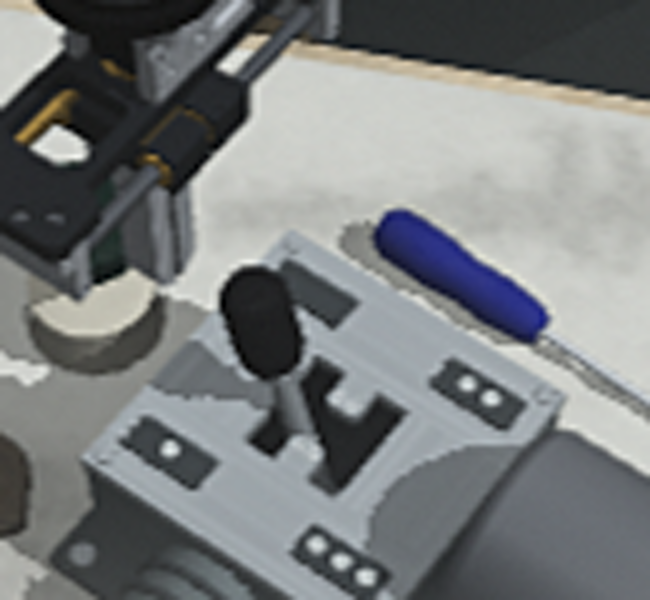

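Knob centre is at (261,322) against a predicted (261,313), with the same bias as when parked, so x is about 0 and it is aligned with the cross channel. Next is the push to the left.

apply_moves(
  moves=[
    [[-0.06,0,0.017,0,0,0],[-0.05,0,0,0,0,0],[-0.03,0,0,0,0,0],[-0.03,0,0,0,0,0],[-0.03,0,0,0,0,0],[-0.03,0,0,0,0,0],[-0.03,0,0,0,0,0],[-0.03,0,0,0,0,0],[-0.03,0,0,0,0,0],[-0.03,0,0,0,0,0],[-0.03,0,0,0,0,0],[-0.03,0,0,0,0,0],[-0.02,0,0,0,0,0],[0,0,0,0,0,0],[0,0,0,0,0,0]],
  ],
)

```text
time: 7.1
eef_pos: [0.5555, -0.0427, 0.2268]
ee_rot: [0.386, -0.386, 0.593, -0.593]
contact_force: [0.1, -0.5, 0.8]
grip_width: 0.006
```

```bash
python3 -c "
from h import *
look('5')"
```

```text
t 7.15 tip tumbler mm [  0.3 -23.5 129.7] F tumbler [-0.1  0.6  0. ] grip 0.01
tool axes in tumbler [[0.0, -0.0, 1.0], [-1.0, 0.0, 0.0], [-0.0, -1.0, -0.0]]
(-37, -31, 141) [314. 262.] (0, -31, 147) [261. 313.] (0, 31, 147) [384. 389.] (37, 31, 141) [330. 461.]
```

View pics/c5.png

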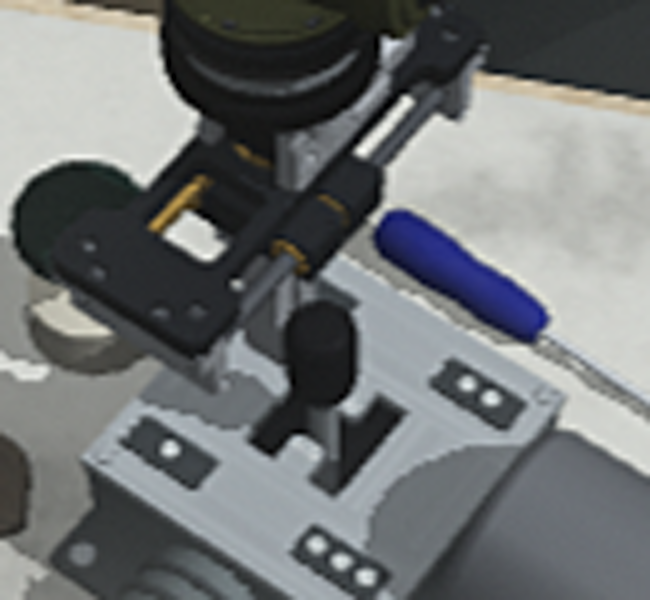

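Knob at (321,353) is mid-channel, y about 0 and x about 0. About 30 mm more to go.

apply_moves(
  moves=[
    [[-0.03,0,0,0,0,0],[-0.03,0,0,0,0,0],[-0.03,0,0,0,0,0],[-0.03,0,0,0,0,0],[-0.03,0,0,0,0,0],[-0.02,0,0,0,0,0],[-0.01,0,0,0,0,0],[0,0,0,0,0,0],[0,0,0,0,0,0]],
  ],
)

```text
time: 7.9
eef_pos: [0.5664, -0.0181, 0.2268]
ee_rot: [0.386, -0.386, 0.593, -0.593]
contact_force: [0.0, -1.0, -0.6]
grip_width: 0.003
```

```bash
python3 -c "
from h import *
look('6')"
```

```text
t 7.95 tip tumbler mm [  0.3   3.5 129.8] F tumbler [-0.5  0.6 -1.2] grip 0.01
tool axes in tumbler [[0.0, -0.0, 1.0], [-1.0, 0.0, 0.0], [-0.0, -1.0, -0.0]]
(-37, -31, 141) [314. 262.] (0, -31, 147) [261. 313.] (0, 31, 147) [384. 389.] (37, 31, 141) [330. 461.]
```

View pics/c6.png

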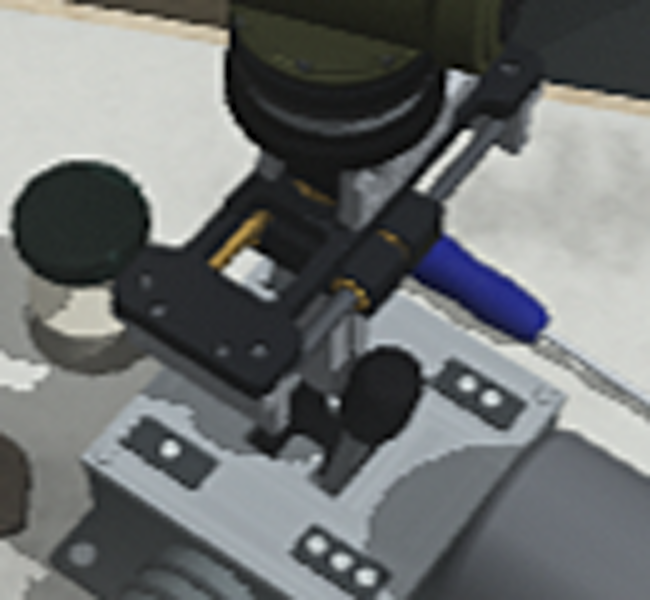

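Knob at (379,398) against an expected (384,397), so y is about 29. A small nudge, then round to the near side.

apply_moves(
  moves=[
    [[-0.01,0,0,0,0,0],[-0.007,0,0,0,0,0],[0,0,0,0,0,0],[0.05,0,0,0,0,0],[0.1,0,0,0,0,0],[0.1,0,0,0,0,0],[0.02,0,-0.1,0,0,0],[0,0,-0.15,0,0,0],[0,0,-0.1,0,0,0],[-0.05,0,-0.03,0,0,0],[-0.12,0,0,0,0,0],[-0.12,0,0,0,0,0],[-0.1,0,0,0,0,0],[-0.04,0,0,0,0,0],[0,0,0,0,0,0],[0,0,0,0,0,0]],
  ],
)

```text
time: 9.28
eef_pos: [0.5251, 0.029, 0.2268]
ee_rot: [0.386, -0.386, 0.593, -0.593]
contact_force: [-0.7, -0.5, -0.9]
grip_width: -0.0
```

```bash
python3 -c "
from h import *
look('7')"
```

```text
t 9.33 tip tumbler mm [-56.5  29.6 129.8] F tumbler [-0.1 -0.2  0. ] grip 0.01
tool axes in tumbler [[-0.0, -0.0, 1.0], [-1.0, -0.0, -0.0], [0.0, -1.0, -0.0]]
(-37, -31, 141) [314. 262.] (0, -31, 147) [261. 313.] (0, 31, 147) [384. 389.] (37, 31, 141) [330. 461.]
```

View pics/c7.png

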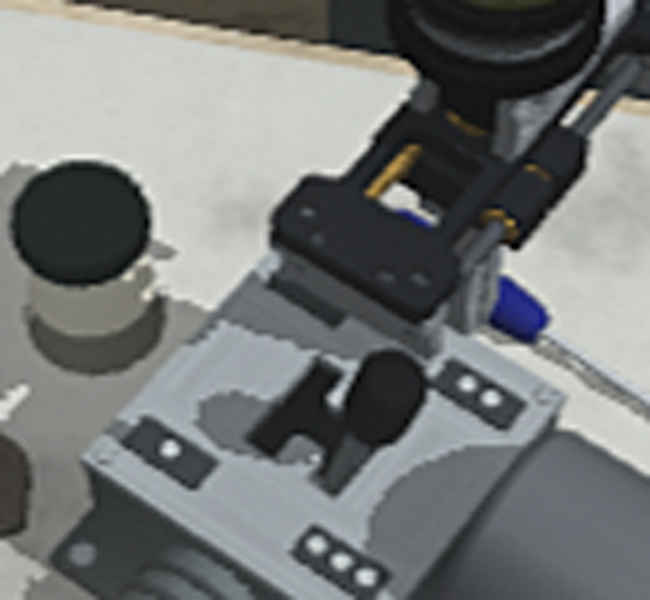

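Knob at (383,398) is at the left end of the channel, and the fist is clear on the near side. Final push toward far left.

apply_moves(
  moves=[
    [[0,0,0.06,0,0,0],[0,0,0.06,0,0,0],[0,0,0.03,0,0,0],[0,0,0.03,0,0,0],[0,0,0.03,0,0,0],[0,0,0.03,0,0,0],[0,0,0.03,0,0,0],[0,0,0.03,0,0,0],[0,0,0.03,0,0,0],[0,0,0.03,0,0,0],[0,0,0.03,0,0,0],[0,0,0.02,0,0,0],[0,0,0,0,0,0],[0,0,0,0,0,0]],
  ],
)

```text
time: 10.5
eef_pos: [0.5814, 0.0042, 0.2268]
ee_rot: [-0.386, 0.386, -0.593, 0.593]
contact_force: [0.2, -0.4, -0.0]
grip_width: 0.003
```

```bash
python3 -c "
from h import *
look('8')"
```

```text
t 10.55 tip tumbler mm [  4.9  30.  129.9] F tumbler [ 1.1 -0.9 -0.6] grip 0.01
tool axes in tumbler [[0.0, 0.0, 1.0], [-1.0, 0.0, 0.0], [-0.0, -1.0, 0.0]]
(-37, -31, 141) [314. 262.] (0, -31, 147) [261. 313.] (0, 31, 147) [384. 389.] (37, 31, 141) [330. 461.]
```

View pics/c8.png

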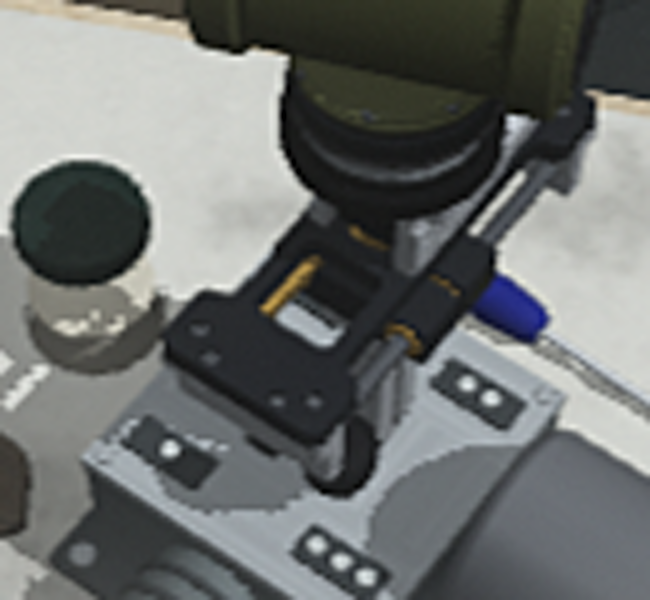

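The gripper body hides part of the knob in this view. Its lower edge is at (345,490), it is in the far left slot and a few mm short of home. I'll continue slowly and watch the force.

apply_moves(
  moves=[
    [[0,0,0.015,0,0,0],[0,0,0.015,0,0,0],[0,0,0.01,0,0,0],[0,0,0,0,0,0]],
  ],
)

```text
time: 10.88
eef_pos: [0.5867, 0.0018, 0.2267]
ee_rot: [0.385, -0.386, 0.593, -0.592]
contact_force: [-2.8, 1.0, -0.3]
grip_width: 0.005
```

```bash
python3 -c "
from h import *
stat()"
```

```text
t 10.88 tip tumbler mm [ 10.8  30.  129.7] F tumbler [-3.  -0.3 -0.3] grip 0.01
tool axes in tumbler [[0.0, -0.001, 1.0], [-1.0, -0.0, 0.0], [0.0, -1.0, -0.001]]
```

apply_moves(
  moves=[
    [[0,0,0.007,0,0,0],[0,0,0.007,0,0,0],[0,0,0,0,0,0]],
  ],
)

```text
time: 11.13
eef_pos: [0.5883, 0.0012, 0.2265]
ee_rot: [0.385, -0.386, 0.593, -0.592]
contact_force: [-7.2, 3.5, -0.8]
grip_width: 0.004
```

```bash
python3 -c "
from h import *
look('9')"
```

```text
t 11.18 tip tumbler mm [ 12.4  30.1 129.5] F tumbler [-6.9 -0.7 -1.2] grip 0.01
tool axes in tumbler [[0.0, -0.002, 1.0], [-1.0, -0.0, 0.0], [0.0, -1.0, -0.002]]
(-37, -31, 141) [314. 262.] (0, -31, 147) [261. 313.] (0, 31, 147) [384. 389.] (37, 31, 141) [330. 461.]
```

View pics/c9.png

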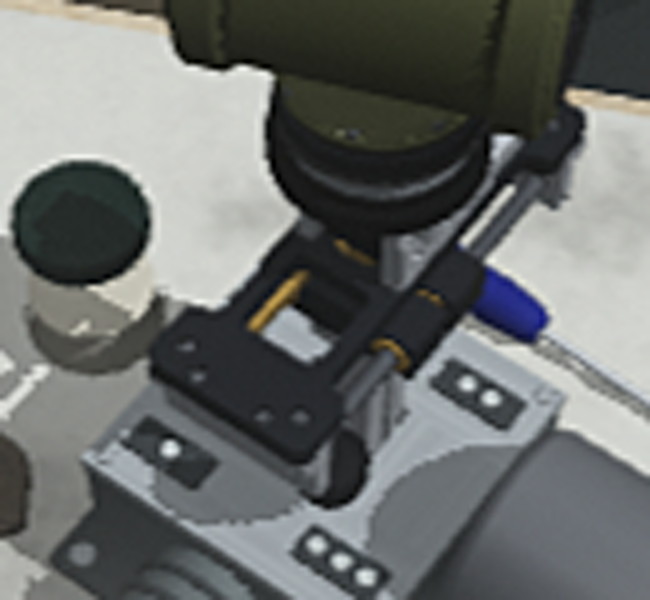

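Reaction has risen to about 7–8 N at the slot end. One more small push, then retreat clear and check.

apply_moves(
  moves=[
    [[0,0,0.006,0,0,0],[0,0,0.004,0,0,0],[0,0,0,0,0,0]],
  ],
)

```text
time: 11.43
eef_pos: [0.5893, 0.0008, 0.2263]
ee_rot: [0.385, -0.387, 0.593, -0.592]
contact_force: [-8.3, 4.5, -0.2]
grip_width: 0.007
```

apply_moves(
  moves=[
    [[0,0,-0.03,0,0,0],[0,0,-0.1,0,0,0],[0,0,-0.2,0,0,0],[0,0,-0.2,0,0,0],[0,-0.1,-0.2,0,0,0],[0,-0.2,-0.2,0,0,0],[0,-0.2,-0.15,0,0,0],[0,-0.1,-0.05,0,0,0],[0,0,0,0,0,0],[0,0,0,0,0,0]],
  ],
)

```text
time: 12.27
eef_pos: [0.4358, 0.0688, 0.317]
ee_rot: [-0.387, 0.385, -0.592, 0.593]
contact_force: [0.5, 0.7, -0.6]
grip_width: 0.004
```

```bash
python3 -c "
from h import *
look('10');a,d=snap('top','t10');cv2.imwrite('pics/ct10.png',cv2.resize(a[125:275,170:340],None,fx=4,fy=4,interpolation=2))"
```

```text
t 12.32 tip tumbler mm [-154.2   30.   218.9] F tumbler [ 1.   0.4 -0.5] grip 0.0
tool axes in tumbler [[0.0, 0.001, 1.0], [-1.0, 0.0, 0.0], [-0.0, -1.0, 0.001]]
(-37, -31, 141) [314. 262.] (0, -31, 147) [261. 313.] (0, 31, 147) [384. 389.] (37, 31, 141) [330. 461.]
```

View pics/c10.png

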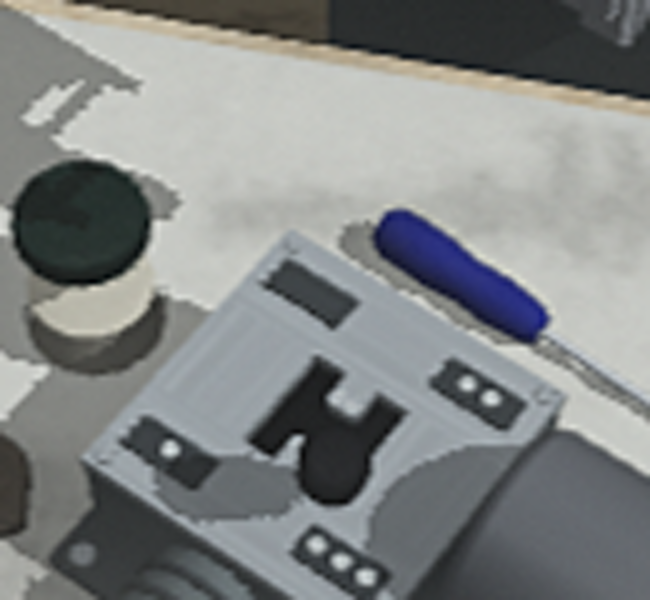

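View pics/ct10.png

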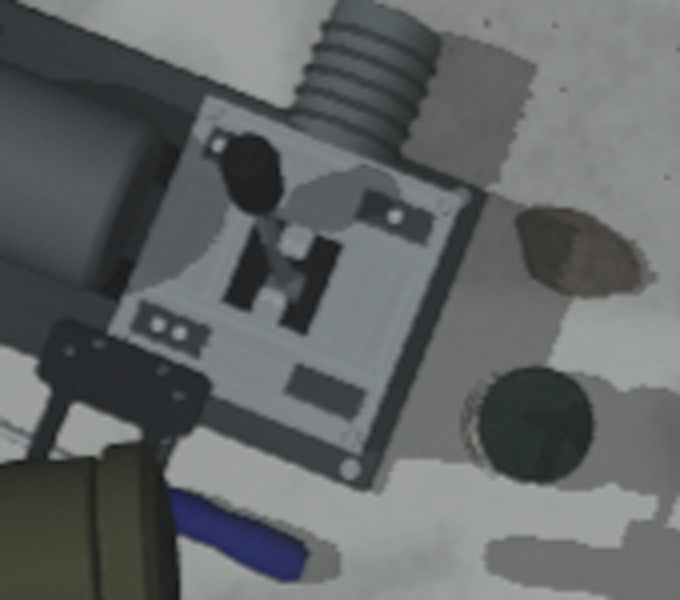

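The top view shows the knob in the far left slot at about (253,173) in the crop, partly covering the three-dot plate. The jar, sherd and screwdriver look unmoved. I'll check how far home the lever is numerically.

Run:
```python
from h import *
def cen(n,f,c,w=9):
    im=cv2.imread(f'pics/{f}.png');d=np.load(f'pics/{f}.npy')
    m=np.zeros(d.shape,bool);pts=[]
    vs,us=np.mgrid[c[1]-20:c[1]+20,c[0]-20:c[0]+20]
    for u,v in zip(us.ravel(),vs.ravel()):
        if d[v,u]>0 and im[v,u].max()<50:
            p=w2t(atd(n,u,v,d[v,u]))*1e3
            if p[2]>115: pts.append([u,v,*p])
    P=np.array(pts);Z=P[P[:,4]>np.percentile(P[:,4],97)-6]
    print(f,len(P),'px ctr',P[:,:2].mean(0).round(2),'surf mean',P[:,2:].mean(0).round(1),'top',Z[:,2:].mean(0).round(1),'zmax',P[:,4].max().round(1))
cen('top','top0',(247,211));cen('top','t10',(233,168))
cen('side','side0',(258,164));cen('side','s10',(262,204))
# moved objects / static diff
a=cv2.imread('pics/side0.png');b=cv2.imread('pics/s10.png')
def blob(im,lo,hi,R):
    h=cv2.inRange(im,lo,hi);M=cv2.moments(h[R[1]:R[3],R[0]:R[2]],True);return M['m00'],M['m10']/M['m00']+R[0],M['m01']/M['m00']+R[1]
for im in(a,b): print('blue',blob(im,(80,0,0),(255,70,70),(262,145,310,180)),'jar',blob(im,(0,0,0),(70,75,55),(195,140,228,168)))
```

```text
top0 208 px ctr [247.04 211.51] surf mean [-33.4 -31.7 158.4] top [-35.6 -32.8 164.5] zmax 169.3
t10 229 px ctr [232.52 168.07] surf mean [ 37.2  29.1 155. ] top [ 40.2  33.  163. ] zmax 168.0
side0 281 px ctr [257.6  163.57] surf mean [-28.9 -25.5 150.5] top [-35.2 -29.8 163.7] zmax 168.5
s10 189 px ctr [261.36 202.31] surf mean [ 44.2  37.2 157.4] top [ 40.6  35.6 162. ] zmax 166.5
blue (261.0, 286.91570881226056, 163.68582375478928) jar (526.0, 210.70722433460077, 154.49809885931558)
blue (262.0, 287.0419847328244, 163.8587786259542) jar (536.0, 210.7257462686567, 154.30037313432837)
```

Pixel shifts come out about 1 px (roughly 2 mm) under prediction, while the depth-based knob tops suggest it is fully home. There is plenty of time, so I'll do one firmer confirming push from the same side and see whether the knob moves.

apply_moves(
  moves=[
    [[0,0.1,0.05,0,0,0],[0,0.2,0.15,0,0,0],[0,0.2,0.2,0,0,0],[0,0.08,0.2,0,0,0],[0,0,0.2,0,0,0],[0,0,0.15,0,0,0],[0,0,0.05,0,0,0],[0,0,0,0,0,0]],
  ],
)

```text
time: 13.03
eef_pos: [0.5728, 0.0074, 0.2279]
ee_rot: [0.385, -0.386, 0.593, -0.592]
contact_force: [0.2, 0.7, -0.1]
grip_width: 0.006
```

```bash
python3 -c "
from h import *
stat();go(13,31,130)"
```

```text
t 13.03 tip tumbler mm [ -4.1  29.4 130.9] F tumbler [-0.1  0.7 -0.1] grip 0.01
tool axes in tumbler [[-0.001, -0.002, 1.0], [-1.0, -0.001, -0.001], [0.001, -1.0, -0.002]]
need tool shift norm [-0.011  0.006  0.114]
```

apply_moves(
  moves=[
    [[-0.01,0,0.03,0,0,0],[0,0,0.03,0,0,0],[0,0,0.02,0,0,0],[0,0,0.01,0,0,0],[0,0,0,0,0,0]],
  ],
)

```text
time: 13.45
eef_pos: [0.5852, 0.0043, 0.2301]
ee_rot: [-0.386, 0.386, -0.593, 0.593]
contact_force: [0.3, -0.2, 0.7]
grip_width: 0.002
```

apply_moves(
  moves=[
    [[0,0,0.01,0,0,0],[0,0,0.01,0,0,0],[0,0,0,0,0,0]],
  ],
)

```text
time: 13.7
eef_pos: [0.5879, 0.003, 0.2299]
ee_rot: [0.386, -0.386, 0.593, -0.593]
contact_force: [-0.9, 0.9, 0.9]
grip_width: 0.003
```

apply_moves(
  moves=[
    [[0,0,0.01,0,0,0],[0,0,0.01,0,0,0],[0,0,0,0,0,0]],
  ],
)

```text
time: 13.95
eef_pos: [0.5902, 0.002, 0.2295]
ee_rot: [0.385, -0.386, 0.593, -0.592]
contact_force: [-7.1, 3.8, 1.1]
grip_width: 0.004
```

apply_moves(
  moves=[
    [[0,0,0.01,0,0,0],[0,0,0.01,0,0,0],[0,0,0,0,0,0]],
  ],
)

```text
time: 14.2
eef_pos: [0.5924, 0.0011, 0.2291]
ee_rot: [0.385, -0.387, 0.594, -0.591]
contact_force: [-11.6, 4.9, 1.6]
grip_width: 0.005
```

apply_moves(
  moves=[
    [[0,0,-0.03,0,0,0],[0,0,-0.1,0,0,0],[0,0,-0.2,0,0,0],[0,0,-0.2,0,0,0],[0,-0.1,-0.2,0,0,0],[0,-0.2,-0.2,0,0,0],[0,-0.2,-0.15,0,0,0],[0,-0.1,-0.05,0,0,0],[0,0,0,0,0,0],[0,0,0,0,0,0]],
  ],
)

```text
time: 15.03
eef_pos: [0.4391, 0.069, 0.3198]
ee_rot: [-0.386, 0.385, -0.592, 0.593]
contact_force: [0.3, -0.1, -0.3]
grip_width: 0.002
```

Run:
```python
from h import *
look('11');snap('top','t11')
def cen(n,f,c):
    im=cv2.imread(f'pics/{f}.png');d=np.load(f'pics/{f}.npy');pts=[]
    for v in range(c[1]-20,c[1]+20):
        for u in range(c[0]-20,c[0]+20):
            if d[v,u]>0 and im[v,u].max()<50:
                p=w2t(atd(n,u,v,d[v,u]))*1e3
                if p[2]>115: pts.append([u,v,*p])
    P=np.array(pts);print(f,len(P),P[:,:2].mean(0).round(2),P[:,2:].mean(0).round(1),P[:,4].max().round(1))
cen('top','t10',(233,168));cen('top','t11',(233,168));cen('side','s10',(262,204));cen('side','s11',(262,204))
```

```text
t 15.08 tip tumbler mm [-151.3   31.5  221.8] F tumbler [-0.7  0.3  0.1] grip 0.01
tool axes in tumbler [[0.0, 0.0, 1.0], [-1.0, -0.0, 0.0], [0.0, -1.0, 0.0]]
(-37, -31, 141) [314. 262.] (0, -31, 147) [261. 313.] (0, 31, 147) [384. 389.] (37, 31, 141) [330. 461.] t10 229 [232.52 168.07] [ 37.2  29.1 155. ] 168.0
t11 226 [232.52 168.01] [ 37.3  29.2 155.2] 167.3
s10 189 [261.36 202.31] [ 44.2  37.2 157.4] 166.5
s11 191 [261.54 202.09] [ 43.6  37.2 157.4] 167.0
```

View pics/c11.png

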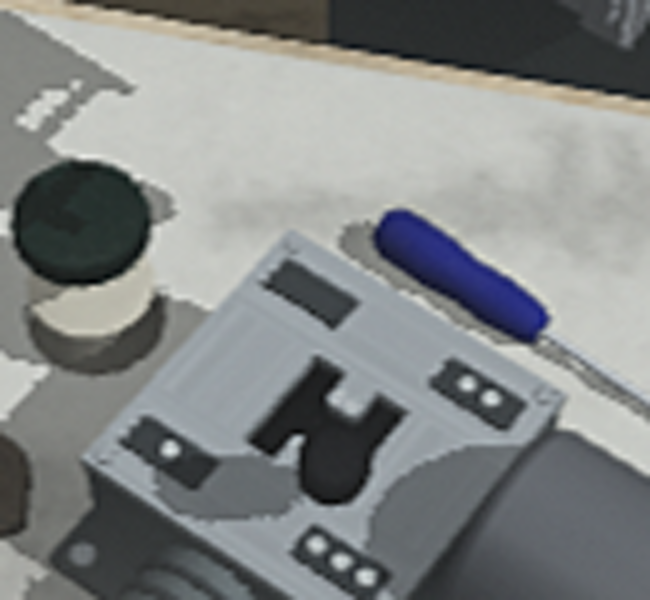

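The knob did not move under a push of about 12.6 N, so it sits against the slot's end stop. The view shows it unchanged at (335,460) and everything else in place. Handing in.

```bash
python3 -c "
from h import *
print(r.finish_job())"
```

```text
the job is handed in; nothing more can be done
None
```

The lever is in the far left slot, the one whose marker plate has three dots, and I handed the job in at about 15 s. I pushed it with the closed fingertips from the near right parking slot to the middle, across the channel to the left, and then into the far left slot. It did not go into the one-dot or two-dot slot on the way, and I did not clamp or lift the knob.

**Fully home:** I pushed the lever again after it first stopped. The knob did not move (0.1 px in the top view, about 0.3 px in the side view) under about 12.6 N, far more than the 2 N that moves it.

**Other objects:** The screwdriver and jar are within 0.2 px of where they started. The sherd looks untouched in the top view, but I did not measure it.

**Check that disagreed:** In the images the knob's centre had moved about 1 px (roughly 2 mm) less than predicted from its parked position. The depth readings of the knob's top put it at least as far out as when parked. I put the difference down to the changed viewing angle on the tilted knob and the 2 mm calibration error.

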